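# Post the spent tape roll through the flap of the scrap box

### The job

Post the roll of black tape that lies on the sill of the blue scrap box: with the gripper open astride the roll, push the orange self-closing flap open with one finger and, while that finger holds it open, push the roll through with the other finger until it drops into the box. Do not grip, squeeze or lift the roll and do not shove the flap open with it; at the end come out so that the flap swings fully shut by itself, and leave everything else where it stands.

Things in the scene. Friction and masses are not known exactly. Their poses are not given: they have to be found in the camera images.
- drop_box: Fixed blue scrap box. Origin: on the counter, under the middle of the sill's inner edge, where the flap stands; x points along the lane into the box, y to the left looking in, z up; its turn about z varies. All mm below are in this frame. Over the bin, the front opening at x 0 (y -68 to 46, z 68 to 106) is filled by the flap.
- sill_edge (a point): Middle of the sill's inner edge, on its top (0, 0, 68). White sill: x -165 to 0, y -46 to 46, flat top at z 68; two black guide rails, 12 high (to z 80), leave a lane 66 wide (y -33 to 33) in which the roll lies. Past this edge the bin is open below: the roll drops when its centre has passed it.
- slot_end (a point): Closed end of the finger slot, on top of the cover (116, 0, 110). The cover, 4 thick with its top at z 110, spans x -6 to 137, y -78 to 55, but for this slot, 52 wide (y -26 to 26) and open at the front (x -6): fingers pointing down go along the lane and on through the slot, tips just above sill height.
- bin_floor (a point): Middle of the bin's inner floor (65, -12, 6). The bin inside spans x 0 to 131, y -70 to 47.
- roll_center (a point): Centre, half-way up, of the roll of black tape: a flat ring 55 mm across, 19 mm high, about 50 g, lying flat on the sill; its centre starts 78 to 108 mm before the sill's inner edge, within 5 mm of the middle of the lane. It slides easily (under 1 N).
- flap (a joint): Orange upright flap, 4 thick, 107 long, 31 high (z 71 to 102), hinged on a vertical pin at its left end; free end at y -65. Value in rad: 0 shut, grows as it swings into the box (counter-clockwise from above), stop at 1.6. A spring shuts it: 1 N in mid lane near shut, 2 N wide open. A finger more than 95 mm past x 0 slips off its end and it springs back behind the finger.
- flap_hinge (a point): Middle of the flap's hinge pin (3, 42, 87.5 in the box frame, mm).
- bulb: White reflector bulb standing on the counter, 51 mm across, 58 high; origin at the underside. Leave alone.
- carton: Small blue and white lamp carton, 56 x 56 x 66 mm; origin at the underside. Leave alone.
- terminals: White terminal strip, 19 x 66 x 16 mm; origin at the underside. Leave alone.
- driver: Screwdriver with a blue handle, 182 mm long along its x; origin at the underside of its middle. Leave alone.
- tester: Red voltage tester, 150 mm long along its y; origin at the underside of its middle. Leave alone.
- tape_roll: The same roll of tape as a body; origin at the centre of its underside.
Not all that is in view belongs to the job. Of the things that look like the tape_roll, the largest one is meant.

How it is judged:
On the way, in this order (a step that is already met when the one before it is completed fails the run):
1. a finger pushes the flap well open while the roll is still outside (value of joint flap above 0.4 rad and contact force between the fingers and flap above 0.05 N and x of roll_center in the frame of drop_box below -0.005 m), for 0.1 s.
2. the roll's centre passes the sill's edge while a finger holds the flap open (value of joint flap above 0.4 rad and contact force between the fingers and flap above 0.05 N and x of roll_center in the frame of drop_box above 0 m), for 0.02 s.
At the end, for the whole second after the job is handed in: The roll lies at rest inside the bin, its centre below the sill (less than 55 mm over the counter), and the flap has swung shut by itself (within 0.08 rad) (x of roll_center in the frame of drop_box between 0 and 0.131 m and y of roll_center in the frame of drop_box between -0.07 and 0.047 m and z of roll_center in the frame of drop_box below 0.055 m and linear speed of tape_roll below 0.02 m/s and value of joint flap below 0.08 rad); the robot touches nothing.
It fails at once if the roll is lifted more than 15 mm off the sill (height (world z) of roll_center above 0.0925 m).
It fails at once if the roll is gripped or squeezed (more than 15 N from the fingers) (contact force between the fingers and tape_roll above 15 N).
It fails at once if the roll is used to shove the nearly shut flap (contact force between tape_roll and flap above 0.3 N and value of joint flap below 0.35 rad and x of roll_center in the frame of drop_box below 0 m).
It fails at once if another thing is pushed more than 20 mm from its place (distance of any of bulb, carton, terminals, driver, tester from where it was at the start of the episode above 0.02 m).
It also fails if it takes over 35 s, if anything falls off the work surface, if the arm or the gripper's body presses on something with over 40 N, if the wrist force passes 120 N, or if a joint passes its speed limit or range.

### The arm

A 7-joint arm with a two-finger parallel gripper is mounted at the origin on a cart in front of the work surface, level with it; the furniture and walls round the work are solid. World frame = base frame: x ahead of the robot, y to its left, z up, the work surface at z = 0. Lengths are in m, angles in rad, forces in N, time in s.
With the tool pointing down it reaches from about 0.35 to 0.9 m from the base axis. Payload 8.1 kg.
Tool frame: the origin (TCP) lies between the finger pads; the fingertips stand 22 mm ahead of it and the grasp point (between the pads) lies 3 mm ahead of it; z points along the fingers, y is the line along which they close (so a half turn about z gives the same grasp; the last joint's range is limited). The gripper opens to 85 mm and grips with 20 to 120 N. Pads are 22 mm wide; open, the fingers measure 114 mm over their backs; the gripper's body (76 mm by 85 mm) begins 54 mm behind the grasp point. The pads swing forward as they close: fully open they stand 13 mm farther back than shut.
Start: joints at [-1.286, 0.434, 0.025, 1.573, -0.012, 1.134, -0.075], TCP at [0.236, 0.579, 0.253] pointing down, gripper open.
Joint ranges: [-2.62, 2.62], [-0.44, 2.09], [-1.27, 1.32], [0.08, 2.57], [-1.32, 4.46], [0.12, 2], [-2.74, 2.74]. Speed limits (rad/s): [2.22, 2.22, 3.01, 3.01, 3.14, 3.14, 3.14].

### API

Orientations are given as a rotation vector (axis times angle).
In Python, from workcell import get_state, get_image, robot, models gives the robot as it stands. The module is installed in compiled form; this text tells all that it offers.
- The arm moves only by the tool servo_tool, never from a script. Its argument "motion" is a list of rows, each a list of 6 numbers: the shift along the tool's x, y, z in cm, then the turn, a rotation vector about the tool's x, y, z in degrees. In form: [[tx, ty, tz, rx, ry, rz], ...]. A call has exactly 10 rows; each row is the pose to reach, as a shift and turn from the pose commanded when the call began, along the tool's axes at that moment; what a row does not reach only later rows make up. A row lasts 1/10 s, in which the tool goes at most 50 mm and 8.59 degrees, less where a joint would pass 70% of its speed; a pose out of reach is approached as far as the arm can. A call with a gripper value outside its range is refused whole. "fingers" is the finger opening in cm, from 0 to 8.54, set as the call begins (left out, the last holds). The fingers move at their own pace and stop on an object; "grip_force" is the grip in N (left out, the last holds). Time passes only in rows, so rows that repeat a pose let the fingers close, or fill a call up. It gives the time, the measured TCP pose, the force, the opening and the grip force at its end, in the units of the state.
- get_state(): the state, without advancing time (a new reading comes with each control period).
- get_image(name): name is "scene" or "top" or "wrist"; returns a dict with "image" (400x640x3 uint8, red, green, blue), "z_map" (400x640 float32, m along the optical axis (not along the pixel's ray), 0 where there is no reading), "vertical_fov" (degrees; the focal length in pixels is half the picture's height over the tangent of half this angle, whatever the lens; pixels are square), "cx", "cy" (the principal point, pixels), "k1" (the pictures are not rectified: a ray, as slopes to the right and down, at radius r is drawn at 1 + k1 r^2 times it, then the intrinsics apply), "xyz" and "attitude" of the camera in the world. Camera axes: x right, y down, z forward; pixel columns grow to the right and rows downward; lengths in m; the calibration is good to about 2 mm. A picture is of the moment at which its call begins.
- robot.close_job(): hands the job in; it is judged then, once.
Trained networks look in the newest picture that a camera, given by its name, has taken for a name from the list of things; names that differ only in an ending like _2 or _b are one class to them, and where a whole thing is asked for, a point or a joint stands for the part that bears it (a point fixed in the world has none). Each returns a list of dicts, best first, with "score" (0 to 1); they miss things now and then, are a little off and sometimes report something else, mostly with a low value. They report only what shows in the picture. A call takes as long as a camera call. They do not tell look-alikes from the thing itself.
- models.trace(camera, query): "mask" (400x640 bool, what is visible of it) and "extent" ([left, top, right, bottom] in pixels, round what is visible of it).
- models.landmark_of(camera, query): "uv" ([column, row] in pixels: a listed point, or the origin of a listed thing).
The state is a dict: "time": time; "q": joint angles; "qvel": joint speeds; "joint_torque": joint torques, N m; "eef_pos": TCP position; "eef_rot": TCP orientation; "ft_force": force on the tool from outside, world axes, zero at the start; "moment": the same for the moment, N m; "gripper_width": finger opening in m; "gripper_force": force on a finger pad.
Only numpy, scipy, OpenCV 4.12 (cv2) and the standard library are available. Lean on these libraries where they do the work, as an engineer would, in place of code of your own. Each camera call takes 0.05 s, during which the arm holds its last target. There are 200 camera calls.

## Working session

There is one attempt and no reset: what is moved stays moved. The work goes in short steps, Python scripts to look and compute and a tool call to move; the robot and the scene stay as the last step left them, time stands still between calls to the robot, and variables do not carry over. Pictures are saved under pics/ and viewed, at most 10 in all, crops included, and the job is handed in when it is done.

Besides the shell and the picture viewer there is one more tool, called after "Emit:" as name(argument=value, ...) on one line, values as JSON. servo_tool: Moves the arm, as the interface text tells. Its arguments: {"type":"object","properties":{"motion":{"type":"array"},"fingers":{"type":"number"},"grip_force":{"type":"number"}},"required":["motion"]}

```bash
mkdir -p pics; cat > h.py <<'E'
import numpy as np, cv2
from scipy.spatial.transform import Rotation as R
from workcell import get_state, get_image, robot, models
def K(d):
    h,w=d["image"].shape[:2]; f=h/2/np.tan(np.radians(d["vertical_fov"])/2)
    return f
def rot(a):
    a=np.array(a,float)
    return a if a.shape==(3,3) else (R.from_rotvec(a).as_matrix() if a.size==3 else R.from_quat(a).as_matrix())
def ray(d,uv):
    f=K(d); uv=np.atleast_2d(np.array(uv,float)); p=(uv-[d["cx"],d["cy"]])/f
    u=p.copy()
    for _ in range(20): u=p/(1+d["k1"]*(u**2).sum(1,keepdims=True))
    return np.c_[u,np.ones(len(u))]
def at_depth(d,uv,z): return (ray(d,uv)*np.atleast_1d(z)[:,None])@rot(d["attitude"]).T+d["xyz"]
def at_z(d,uv,z):
    r=ray(d,uv)@rot(d["attitude"]).T; return d["xyz"]+r*((z-d["xyz"][2])/r[:,2])[:,None]
def cloud(d,mask=None):
    m=d["z_map"]>0
    if mask is not None: m&=mask
    v,u=np.nonzero(m); return at_depth(d,np.c_[u,v],d["z_map"][v,u])
def save(d,n): cv2.imwrite(f"pics/{n}.png",d["image"][...,::-1])
E
python3 - <<'E'
from h import *
np.set_printoptions(precision=4,suppress=True)
s=get_state(); print(s["time"],s["eef_pos"],s["eef_rot"],s["gripper_width"])
Z={"sill_edge":.068,"slot_end":.110,"roll_center":.0775,"flap_hinge":.0875,"tape_roll":.068,"bin_floor":.006,"drop_box":0}
for c in ("top","scene","wrist"):
    d=get_image(c); save(d,c+"0"); print(c,d["xyz"],d["attitude"],d["vertical_fov"],d["k1"])
    for q,z in Z.items():
        for r in models.landmark_of(c,q)[:3]:
            print(q,round(r["score"],2),np.round(r["uv"]),at_z(d,r["uv"],z)[0])
    for r in models.trace(c,"tape_roll")[:3]:
        p=cloud(d,r["mask"]); print("trace",r["score"],r["extent"],np.median(p,0) if len(p) else 0, np.ptp(p,axis=0) if len(p) else 0)
E
```

```text
0.0 [0.2362 0.5781 0.2525] [-0.6054 -3.0825  0.0025] 0.08542014157321144
top [0.4082 0.1187 1.0754] [-2.1618  2.1475 -0.128 ] 53.43366033737367 -0.037137840090179355
sill_edge 0.82 [341. 192.] [0.5558 0.0794 0.068 ]
slot_end 0.67 [343. 142.] [0.6753 0.0772 0.11  ]
roll_center 0.8 [343. 234.] [0.4464 0.0751 0.0775]
roll_center 0.68 [384. 247.] [ 0.4151 -0.0275  0.0775]
roll_center 0.67 [347. 233.] [0.4494 0.0659 0.0775]
flap_hinge 0.74 [345. 236.] [0.4413 0.0699 0.0875]
flap_hinge 0.56 [322. 188.] [0.5623 0.127  0.0875]
flap_hinge 0.23 [343. 194.] [0.5486 0.0764 0.0875]
tape_roll 0.73 [344. 169.] [0.6142 0.0707 0.068 ]
tape_roll 0.64 [380. 251.] [ 0.4049 -0.0174  0.068 ]
tape_roll 0.61 [417. 250.] [ 0.4091 -0.1125  0.068 ]
bin_floor 0.66 [345. 172.] [0.62   0.0656 0.006 ]
drop_box 0.84 [339. 196.] [0.5544 0.0817 0.    ]
drop_box 0.51 [321. 188.] [0.5754 0.131  0.    ]
trace 0.68 [336.6, 219.2, 355.9, 247.2] [0.4496 0.0674 0.0864] [0.0533 0.0536 0.0269]
trace 0.5 [412.0, 238.0, 422.0, 251.2] [ 0.4247 -0.1229  0.0129] [0.0321 0.0329 0.0197]
scene [ 0.1014 -0.5812  0.7391] [-2.1478  0.62
[... 361 characters left out ...]
]
tape_roll 0.69 [348. 334.] [ 0.3964 -0.176   0.068 ]
tape_roll 0.68 [305. 249.] [0.4454 0.0647 0.068 ]
tape_roll 0.68 [312. 304.] [ 0.3779 -0.0791  0.068 ]
bin_floor 0.75 [369. 241.] [0.624  0.0627 0.006 ]
drop_box 0.63 [342. 248.] [ 0.5569  0.084  -0.    ]
trace 0.74 [337.7, 320.2, 355.6, 342.0] [ 0.4185 -0.1285  0.0126] [0.0334 0.0365 0.0169]
trace 0.67 [292.1, 233.9, 317.7, 257.3] [0.4453 0.0627 0.0836] [0.0524 0.0534 0.0245]
trace 0.49 [307.4, 296.0, 326.7, 310.9] [ 0.407  -0.0408  0.0115] [0.0342 0.033  0.0178]
wrist [0.17   0.6068 0.3743] [2.4018 1.6129 0.2345] 70.34082485406987 -0.04053439724409937
trace 0.45 [8.4, 393.5, 18.3, 397.9] [ 0.4067 -0.1164  0.0086] [0.0079 0.0175 0.0097]
```

View pics/top0.png

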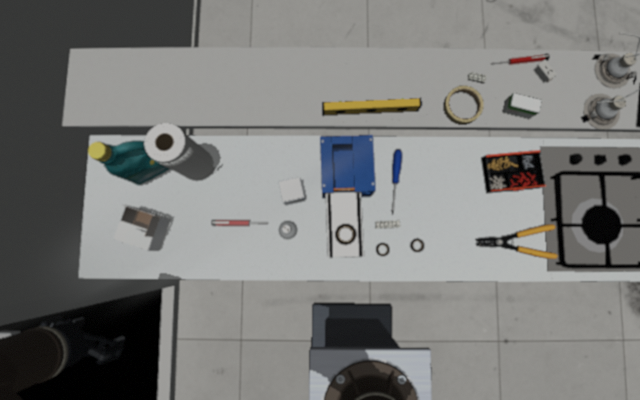

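View pics/scene0.png

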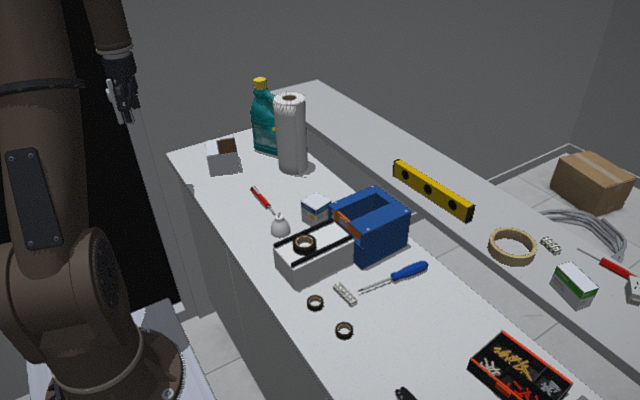

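The top view shows the sill centred near (345,225), the box at (348,165) and the large roll at (345,234). The small look-alike rings are at (382,249) and (417,245). The scene view agrees, with the flap at about (347,222). I'll move over the lane for a close look.

Emit:
servo_tool(motion=[[-3.5,-3.5,0,0,0,6.2],[-7,-7,0,0,0,12.4],[-10.5,-10.5,0,0,0,18.6],[-14,-14,0,0,0,24.8],[-17.5,-17.5,0,0,0,31],[-21,-21,0,0,0,37.2],[-24.5,-24.5,0,0,0,43.4],[-28,-28,0,0,0,49.6],[-31.5,-31.5,0,0,0,55.8],[-35,-35,0,0,0,62]], fingers=8.54)

```text
time: 2.35
eef_pos: [0.4285, 0.1204, 0.2537]
eef_rot: [2.111, 2.326, 0.002]
ft_force: [1.0, 0.6, 0.3]
gripper_width: 0.0854
gripper_force: 0.0
```

```bash
cat > m.py <<'E'
from h import *
import sys
np.set_printoptions(precision=4,suppress=True)
s=get_state(); print(s["time"],s["eef_pos"],s["eef_rot"],rot(s["eef_rot"])[:,1],s["ft_force"],s["q"])
Z={"sill_edge":.068,"slot_end":.110,"roll_center":.0775,"flap_hinge":.0875}
d=get_image("wrist"); save(d,sys.argv[1]); print(d["xyz"])
for q,z in Z.items():
    for r in models.landmark_of("wrist",q)[:2]: print(q,round(r["score"],2),np.round(r["uv"]),at_z(d,r["uv"],z)[0])
for r in models.trace("wrist","tape_roll")[:2]:
    p=cloud(d,r["mask"]); t=p[abs(p[:,2]-.087)<.004]
    print("trace",r["score"],r["extent"],t[:,:2].min(0),t[:,:2].max(0),np.median(t[:,2]), (t[:,:2].min(0)+t[:,:2].max(0))/2)
# planes: cover top z~.110 -> slot etc., by blue colour ; sill
p=cloud(d); rgb=d["image"][d["z_map"]>0].astype(int)
c=p[(abs(p[:,2]-.110)<.004)&(rgb[:,2]>rgb[:,0]+30)]
w=p[(abs(p[:,2]-.068)<.004)&(rgb.min(1)>90)]
k=p[(abs(p[:,2]-.080)<.004)&(rgb.max(1)<60)]
for n,a in (("cover",c),("sill",w),("rail",k)):
    if len(a)>50: print(n,len(a),np.median(a[:,2]),cv2.minAreaRect((a[:,:2]*1000).astype(np.float32)))
np.savez("last.npz",p=p,rgb=rgb)
E
python3 m.py w1
```

```text
2.35 [0.4285 0.1204 0.2537] [2.1115 2.3261 0.002 ] [0.9953 0.0965 0.001 ] [1.0427 0.6445 0.3261] [-0.7834  0.1323  0.4425  2.0149 -0.0675  1.0068 -0.2116]
[0.4219 0.1931 0.3748]
sill_edge 0.74 [423. 234.] [0.5552 0.0741 0.068 ]
slot_end 0.67 [543. 256.] [0.6718 0.0775 0.11  ]
roll_center 0.88 [297. 274.] [0.4119 0.0135 0.0775]
roll_center 0.86 [300. 326.] [ 0.4216 -0.0611  0.0775]
flap_hinge 0.84 [439. 203.] [0.557  0.1184 0.0875]Traceback (most recent call last):
  File "m.py", line 11, in <module>
    print("trace",r["score"],r["extent"],t[:,:2].min(0),t[:,:2].max(0),np.median(t[:,2]), (t[:,:2].min(0)+t[:,:2].max(0))/2)
                                         ~~~~~~~~~~~^^^
    return umr_minimum(a, axis, None, out, keepdims, initial, where)
ValueError: zero-size array to reduction operation minimum which has no identity
```

View pics/w1.png

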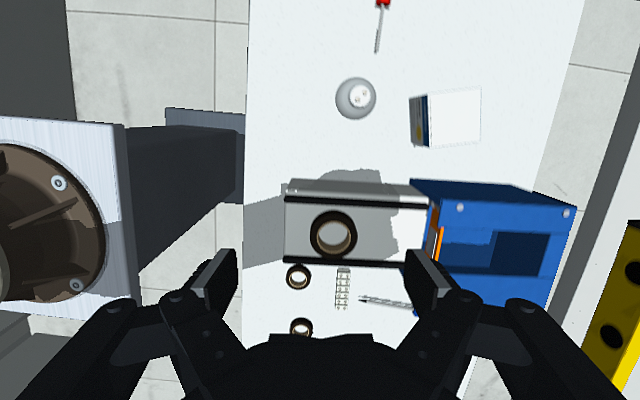

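The wrist view shows the large roll at (334,233), both rails, the orange flap at about (436,235) and the cover with its slot at about (500,255). The finger tips are at about (235,255) and (410,255). Next I'll fit the geometry.

```bash
cat > fit.py <<'E'
from h import *
from scipy.optimize import minimize
import sys
np.set_printoptions(precision=4,suppress=True)
d=get_image("wrist"); s=get_state(); Rt=rot(s["eef_rot"]); im=d["image"].astype(int)
m=d["z_map"]>0; p=cloud(d); rgb=im[m]
mn=rgb.max(1)
near=np.hypot(p[:,0]-.46,p[:,1]-.075)<.07
def rep(n,a): print(n,len(a),a.min(0) if len(a) else '',a.max(0) if len(a) else '',cv2.minAreaRect((a[:,:2]*1000).astype(np.float32)) if len(a)>20 else '')
blue=(rgb[:,2]>rgb[:,0]+40)&(p[:,0]>.5)&(p[:,0]<.75)&(abs(p[:,1]-.07)<.12)
c=p[blue&(p[:,2]>.103)&(p[:,2]<.117)]; rep("cover",c); print("cover z",np.median(c[:,2]))
w=p[near&(abs(p[:,2]-.068)<.005)&(mn>90)]; rep("sill",w); print(np.median(w[:,2]))
dark=mn<75
k=p[dark&(p[:,2]>.076)&(p[:,2]<.0835)&(p[:,0]>.36)&(p[:,0]<.57)&(abs(p[:,1]-.075)<.06)]
for n,a in (("railL",k[k[:,1]>.098]),("railR",k[k[:,1]<.052])):
    if len(a)>20: l=np.polyfit(a[:,0],a[:,1],1); print(n,len(a),"yaw deg",np.degrees(np.arctan(l[0])),"y at .5",np.polyval(l,.5),a[:,0].min(),a[:,0].max())
t=p[dark&(p[:,2]>.0835)&(p[:,2]<.091)&(p[:,0]>.38)&(p[:,0]<.53)&(abs(p[:,1]-.075)<.045)]
rep("roll",t); 
if len(t)>20: print("roll circle",np.median(t[:,2]),cv2.minEnclosingCircle((t[:,:2]*1000).astype(np.float32)))
f=(p-s["eef_pos"])@Rt; g=f[(p[:,2]>s["eef_pos"][2]-.03)&(abs(f[:,0])<.03)&(abs(f[:,1])<.08)]
if len(g): print("fingers in tool frame: z max L/R",[ (np.percentile(g[q,2],99),g[q,1].min(),g[q,1].max(),g[q,0].min(),g[q,0].max()) for q in (g[:,1]<0,g[:,1]>0) if q.any()])
E
python3 fit.py
```

```text
cover 6704 [0.5474 0.0169 0.103 ] [0.6953 0.1358 0.113 ] ((621.9378662109375, 73.34208679199219), (143.883544921875, 120.18946075439453), 2.899728298187256)
cover z 0.11033874857936454
sill 5088 [0.3913 0.0351 0.063 ] [0.5299 0.1189 0.0729] ((460.41131591796875, 77.03233337402344), (138.84439086914062, 80.23065185546875), 2.179129123687744)
0.06837471536981665
railL 993 yaw deg 4.06271781084747 y at .5 0.11241354052122948 0.390273461854569 0.5696019488894823
railR 813 yaw deg 2.3642433303244417 y at .5 0.037550351697478994 0.393630287581719 0.5344883653057827
roll 830 [0.4221 0.0435 0.0835] [0.4746 0.0959 0.0886] ((448.21978759765625, 70.05902862548828), (51.90849304199219, 51.77876663208008), 60.42095947265625)
roll circle 0.08662368911036669 ((448.5560607910156, 68.90306854248047), 27.136472702026367)
fingers in tool frame: z max L/R [(np.float64(0.0009166342857236041), np.float64(-0.07433313335308184), np.float64(-6.923009667066876e-05), np.float64(-0.012467907666804516), np.float64(0.021796421115438294)), (np.float64(0.0011872732806972846), np.float64(1.0729430968680336e-05), np.float64(0.07564235458315702), np.float64(-0.012707895049323827), np.float64(0.021851633745625418))]
```

Emit:
servo_tool(motion=[[-1.5,0.4,1,0,0,0.7],[-3,0.9,3,0,0,1.4],[-4.2,1.3,5,0,0,2],[-5.2,1.55,7,0,0,2.6],[-5.2,1.55,9,0,0,2.6],[-5.2,1.55,10,0,0,2.6],[-5.2,1.55,10,0,0,2.6],[-5.2,1.55,10,0,0,2.6],[-5.2,1.55,10,0,0,2.6],[-5.2,1.55,10,0,0,2.6]])

```text
time: 3.7
eef_pos: [0.4491, 0.0724, 0.1541]
eef_rot: [2.158, 2.282, 0.002]
ft_force: [0.3, -0.9, 0.4]
gripper_width: 0.0854
gripper_force: 0.0
```

```bash
cat >> fit.py <<'E'
save(d,sys.argv[1]); print(s["time"],s["eef_pos"],Rt[:,1],Rt[:,2])
for q in (-1,1):
    y=q*f[:,1]
    g=f[(y>.038)&(y<.062)&(abs(f[:,0])<.016)&(f[:,2]<.04)&(f[:,2]>-.02)]
    if len(g): print("tip",q,len(g),np.percentile(g[:,2],[50,90,98,100]),g[:,1].min(),g[:,1].max())
E
python3 fit.py w2
```

```text
cover 14412 [0.5468 0.0008 0.103 ] [0.6969 0.1339 0.1127] ((621.9400634765625, 66.30010986328125), (145.32046508789062, 133.4002685546875), 2.233630418777466)
cover z 0.11037958661707427
sill 11688 [0.3911 0.0345 0.063 ] [0.5299 0.1191 0.0727] ((460.3847961425781, 76.84803009033203), (138.93881225585938, 80.64793395996094), 2.2862980365753174)
0.06837940017911938
railL 2482 yaw deg 3.7366160451382275 y at .5 0.11186526576063782 0.3909263367326733 0.5693791969616138
railR 1647 yaw deg 2.3138954170830126 y at .5 0.037336966391409376 0.3934439470005848 0.5590322615693736
roll 2003 [0.4219 0.0434 0.0835] [0.4743 0.0961 0.0886] ((448.3038024902344, 69.84060668945312), (52.210968017578125, 52.54876708984375), 64.2803955078125)
roll circle 0.08657746395065338 ((448.8884582519531, 68.66481018066406), 27.64483070373535)
fingers in tool frame: z max L/R [(np.float64(0.0009185427158035706), np.float64(-0.07408408441766721), np.float64(-2.2419954084908617e-06), np.float64(-0.01193718969998179), np.float64(0.02225789208240687)), (np.float64(0.0008783593246602647), np.float64(1.075155110246371e-06), np.float64(0.07559603616804336), np.float64(-0.012145681303015826), np.float64(0.02203804983882328))]
3.75 [0.449  0.0723 0.154 ] [0.9984 0.0558 0.0012] [ 0.0012  0.0006 -1.    ]
tip -1 1518 [-0.0088  0.0029  0.0065  0.0093] -0.055980896580950144 -0.04120591670292257
tip 1 1539 [-0.0087  0.0029  0.0064  0.0086] 0.042673548517499854 0.05760022153198614
```

View pics/w2.png

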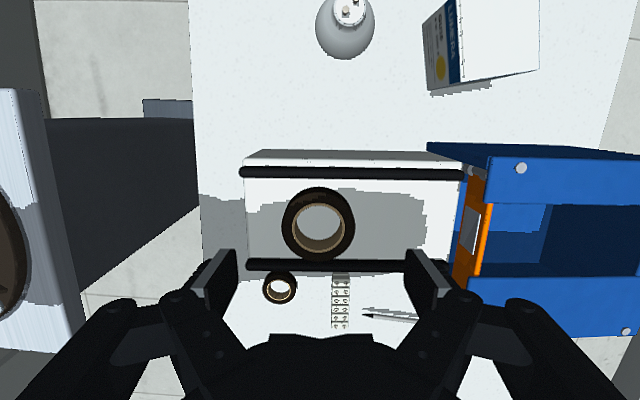

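The wrist view shows the roll at (318,225) centred between the open fingers, at (225,265) and (420,265). The flap is ahead at about (475,230) and the path is clear. Open, the tips stand about 9 mm ahead of the TCP, so I'll descend to TCP z of about 0.083.

Emit:
servo_tool(motion=[[-0.2,0,1,0,0,0.5],[-0.2,0,2.5,0,0,0.5],[-0.2,0,4,0,0,0.5],[-0.2,0,5,0,0,0.5],[-0.2,0,5.8,0,0,0.5],[-0.2,0,6.4,0,0,0.5],[-0.2,0,6.8,0,0,0.5],[-0.2,0,7,0,0,0.5],[-0.2,0,7.1,0,0,0.5],[-0.2,0,7.1,0,0,0.5]])

```text
time: 4.75
eef_pos: [0.4489, 0.0701, 0.0824]
eef_rot: [2.169, 2.273, 0.001]
ft_force: [0.1, 0.2, 0.7]
gripper_width: 0.0853
gripper_force: 0.0
```

```bash
python3 fit.py w3; python3 -c "
from h import *
d=get_image('scene'); i=d['image'][130:330,230:450]; cv2.imwrite('pics/s3.png',cv2.resize(i[...,::-1],None,fx=3,fy=3,interpolation=cv2.INTER_CUBIC)[:600,:700]); print(get_state()['ft_force'])"
```

```text
cover 5465 [0.5463 0.0221 0.103 ] [0.6065 0.1308 0.1123] ((572.9150390625, 74.38472747802734), (27.671024322509766, 121.41094970703125), 20.441110610961914)
cover z 0.11020642987910467
sill 19175 [0.3913 0.0339 0.063 ] [0.5299 0.1194 0.0721] ((460.6726379394531, 76.58438110351562), (138.3291778564453, 81.55427551269531), 2.3929734230041504)
0.06832832067173378
railL 6048 yaw deg 4.087384195569332 y at .5 0.1124040917724396 0.39058149339696646 0.5699132078767534
railR 2239 yaw deg 2.3953667845030493 y at .5 0.037867707172702256 0.3989519339691718 0.502869864192445
roll 5581 [0.3931 0.0424 0.0835] [0.5056 0.0965 0.091 ] ((447.3117370605469, 69.84569549560547), (53.502845764160156, 107.87146759033203), 75.77803802490234)
roll circle 0.08658379437444258 ((449.3272705078125, 77.74748992919922), 56.30132293701172)
fingers in tool frame: z max L/R [(np.float64(0.015110098167898092), np.float64(-0.07424732663934082), np.float64(-9.190318861408535e-07), np.float64(-0.029991229804019873), np.float64(0.029999793572119637)), (np.float64(0.015177292560350808), np.float64(1.5594690649637984e-06), np.float64(0.07999190705197494), np.float64(-0.029991095238370704), np.float64(0.029999833446465528))]
4.8 [0.4489 0.0701 0.0825] [0.9989 0.0466 0.0004] [ 0.0004  0.0002 -1.    ]
tip -1 2533 [0.0001 0.0146 0.0152 0.0163] -0.05708321433071149 -0.03801616074685746
tip 1 2890 [0.0041 0.0147 0.0152 0.0164] 0.038013212143187376 0.061991576613779714
[ 0.07625375 -0.04052937 -0.44479365]
```

View pics/s3.png

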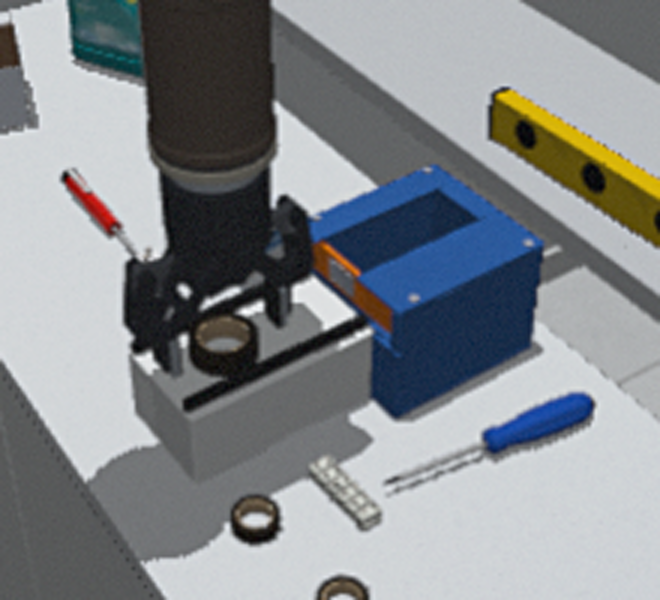

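The scene view shows the open gripper astride the roll at (222,345), both fingers in the lane and the flap shut ahead. There is no contact force, so I'll push along the lane.

Emit:
servo_tool(motion=[[0,0.6,0,0,0,0],[0,1.4,0,0,0,0],[0,2.2,0,0,0,0],[0,3,0,0,0,0],[0,3.8,0,0,0,0],[0,4.6,0,0,0,0],[0,5.4,0,0,0,0],[0,6.2,0,0,0,0],[0,7,0,0,0,0],[0,7.8,0,0,0,0]])

```text
time: 5.85
eef_pos: [0.5271, 0.0737, 0.0822]
eef_rot: [-2.169, -2.273, 0.0]
ft_force: [-1.5, 0.1, 0.6]
gripper_width: 0.0855
gripper_force: 0.6
```

```bash
python3 -c "
from h import *
s=get_state();print(s['time'],s['eef_pos'],s['ft_force'],rot(s['eef_rot'])[:,1])
d=get_image('scene'); i=d['image'][150:300,250:430]; a=cv2.resize(i[...,::-1],(480,400),interpolation=cv2.INTER_CUBIC)
w=cv2.resize(get_image('wrist')['image'][...,::-1],(320,200))
o=np.zeros((400,800,3),np.uint8); o[:,:480]=a; o[:200,480:]=w; cv2.imwrite('pics/s4.png',o)"
```

```text
5.85 [0.52713588 0.07366125 0.08221805] [-1.50523168  0.07184799  0.64849328] [ 9.98909161e-01  4.66940913e-02 -3.87372016e-04]
```

View pics/s4.png

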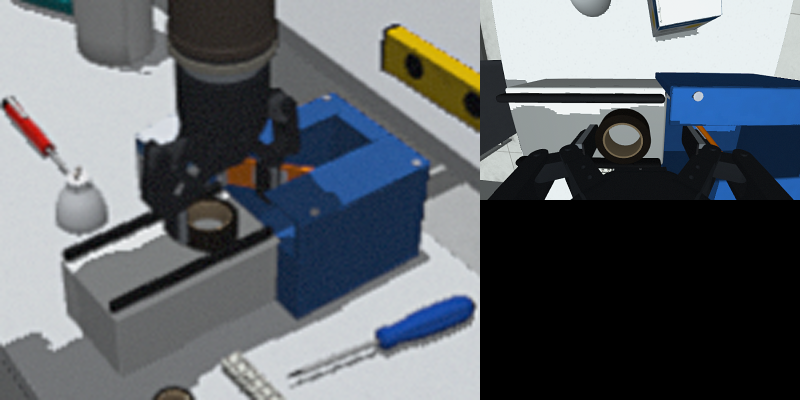

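The picture shows the front finger holding the flap open at (270,175) and the rear finger pushing the roll, at (210,220), still on the sill. I'll continue about 5 cm.

Emit:
servo_tool(motion=[[0,0.6,0,0,0,0],[0,1.2,0,0,0,0],[0,1.8,0,0,0,0],[0,2.4,0,0,0,0],[0,3,0,0,0,0],[0,3.6,0,0,0,0],[0,4.2,0,0,0,0],[0,4.7,0,0,0,0],[0,5.1,0,0,0,0],[0,5.1,0,0,0,0]])

```text
time: 6.95
eef_pos: [0.5784, 0.076, 0.0824]
eef_rot: [2.169, 2.272, 0.001]
ft_force: [0.5, -0.6, -0.2]
gripper_width: 0.0857
gripper_force: 0.3
```

```bash
python3 -c "
from h import *
s=get_state();print(s['time'],s['eef_pos'],s['ft_force'],s['gripper_force'])
d=get_image('scene'); i=d['image'][150:300,250:430]; a=cv2.resize(i[...,::-1],(480,400),interpolation=cv2.INTER_CUBIC)
w=cv2.resize(get_image('wrist')['image'][...,::-1],(320,200)); t=cv2.resize(get_image('top')['image'][120:270,290:410,::-1],(160,200))
o=np.zeros((400,800,3),np.uint8); o[:,:480]=a; o[:200,480:]=w; o[200:,480:640]=t; cv2.imwrite('pics/s5.png',o)"
```

```text
6.95 [0.57837342 0.07601972 0.08236176] [ 0.52553917 -0.5937812  -0.23635149] 0.2951921022031456
```

View pics/s5.png

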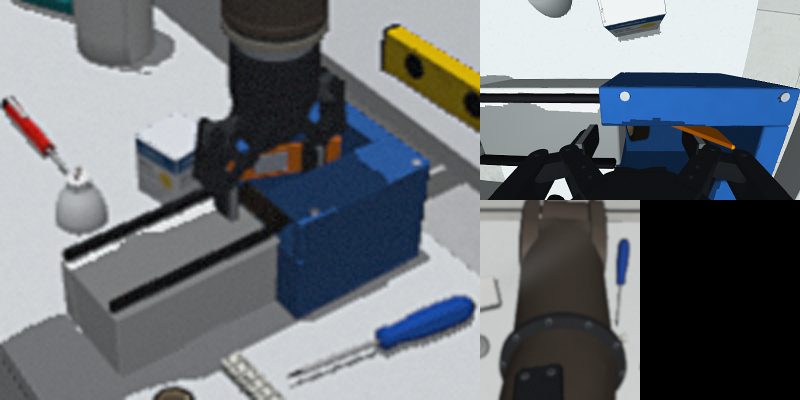

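The flap is held open at (705,135) in the wrist inset. The roll has left the sill, and part of it shows at (637,130) below the edge. I'll check its height.

```bash
python3 -c "
from h import *
np.set_printoptions(precision=4,suppress=True)
d=get_image('wrist'); s=get_state()
O=np.array([.556,.0748,0]); a=np.radians(2.65); B=np.array([[np.cos(a),-np.sin(a),0],[np.sin(a),np.cos(a),0],[0,0,1]])
v,u=np.mgrid[0:400,0:640]; m=(d['z_map']>0)&(u>290)&(u<560)&(v>240)&(v<360)
P=(cloud(d,m)-O)@B; rgb=d['image'][m].astype(int); UV=np.c_[u[m],v[m]]
q=(P[:,0]>-5e-3)&(P[:,2]<.066)&(rgb[:,2]<rgb[:,0]+10)
print(q.sum()); 
if q.sum(): print(np.percentile(P[q],[2,50,98],axis=0),UV[q].min(0),UV[q].max(0))
o=d['image'][220:370,290:540,::-1]; cv2.imwrite('pics/s6.png',cv2.resize(o,(750,450),interpolation=cv2.INTER_CUBIC))"
```

```text
659
[[-0.0001 -0.0427  0.0074]
 [ 0.0458 -0.021   0.025 ]
 [ 0.1312 -0.0163  0.0564]] [291 252] [510 318]
```

View pics/s6.png

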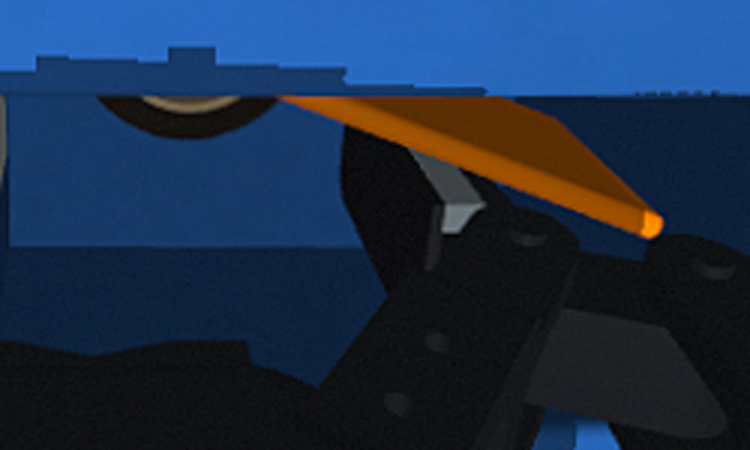

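The roll lies flat on the bin floor, its top at about 25 mm, seen at (190,110). I'll back straight out so the flap follows shut, then lift.

Emit:
servo_tool(motion=[[0,-1,0,0,0,0],[0,-2,0,0,0,0],[0,-3,0,0,0,0],[0,-4,0,0,0,0],[0,-5,0,0,0,0],[0,-6,0,0,0,0],[0,-7,0,0,0,0],[0,-8,0,0,0,0],[0,-9,0,0,0,0],[0,-10,0,0,0,0]])

```text
time: 8.15
eef_pos: [0.477, 0.0715, 0.0823]
eef_rot: [2.169, 2.273, 0.0]
ft_force: [0.5, -0.2, 0.3]
gripper_width: 0.0857
gripper_force: 0.0
```

Emit:
servo_tool(motion=[[0,-0.5,0,0,0,0],[0,-0.5,-1,0,0,0],[0,-0.5,-3,0,0,0],[0,-0.5,-6,0,0,0],[0,-0.5,-9,0,0,0],[0,-0.5,-12,0,0,0],[0,-0.5,-13,0,0,0],[0,-0.5,-13,0,0,0],[0,-0.5,-13,0,0,0],[0,-0.5,-13,0,0,0]])

```text
time: 9.15
eef_pos: [0.472, 0.0711, 0.2112]
eef_rot: [-2.168, -2.272, 0.003]
ft_force: [0.3, -0.2, 0.1]
gripper_width: 0.0852
gripper_force: 0.0
```

```bash
python3 -c "
from h import *
s=get_state();print(s['time'],s['eef_pos'],s['ft_force'])
d=get_image('scene'); i=d['image'][150:300,250:430]; a=cv2.resize(i[...,::-1],(400,333),interpolation=cv2.INTER_CUBIC)
w=cv2.resize(get_image('wrist')['image'][100:350,240:,::-1],(400,250))
o=np.zeros((333,800,3),np.uint8); o[:,:400]=a; o[:250,400:]=w; cv2.imwrite('pics/s7.png',o)"
```

```text
9.15 [0.47204155 0.07106672 0.21119409] [ 0.29630008 -0.20038259  0.13929635]
```

View pics/s7.png

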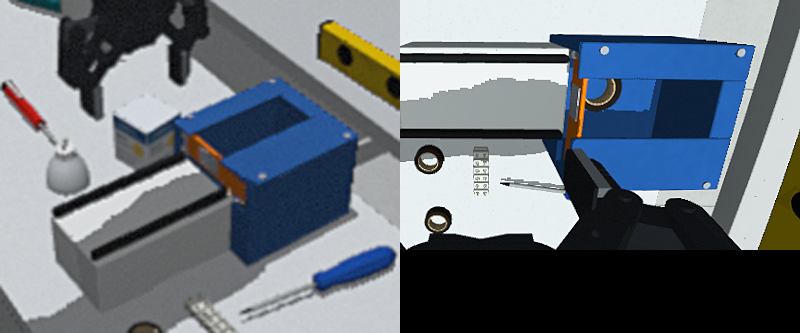

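The pictures show the flap shut at (215,165) in the scene inset, the roll in the bin at (600,93) in the wrist inset, and the gripper clear of everything.

```bash
python3 -c "
from workcell import robot; print(robot.close_job())"
```

```text
the job is handed in; nothing more can be done
None
```

The roll was posted through the finger-held flap and lies in the bin, the flap swung shut by itself, nothing else was seen to move, and the job is handed in; the hand-in call returned no verdict.

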